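# Feed the nut mill and hold its lever at the third click

### The arm

A 6-joint arm with a two-finger parallel gripper is mounted at the origin on the work surface. World frame = base frame: x ahead of the robot, y to its left, z up, the work surface at z = 0. Lengths are in mm, angles in rad, forces in N, time in s.
With the tool pointing down it reaches from about 275 to 1000 mm from the base axis. Payload 8.4 kg.
Tool frame: the origin (TCP) lies on the mounting face of the last link; the fingertips stand 173 mm ahead of it and the grasp point (between the pads) lies 155 mm ahead of it; z points along the fingers, y is the line along which they close (so a half turn about z gives the same grasp; the last joint's range is limited). The gripper opens to 85 mm and grips with 20 to 120 N. Pads are 22 mm wide; open, the fingers measure 114 mm over their backs; the gripper's body (76 mm by 85 mm) begins 54 mm behind the grasp point. The pads swing forward as they close: fully open they stand 13 mm farther back than shut.
Start: joints at [-1.174, 0.353, 1.633, -0, 1.155, -0.002], TCP at [242.695, -575.959, 404.681] pointing down, gripper open.
Joint ranges: [-2.63, 2.63], [-0.92, 2.1], [0.06, 2.66], [-1.3, 4.44], [0, 2.69], [-3.02, 3.02]. Speed limits (rad/s): [2.22, 2.22, 2.79, 3.14, 3.14, 3.14].

### API

Orientations are given as a unit quaternion [x, y, z, w].
In Python, from plant import arm gives the robot as it stands.
- The arm moves only by the tool servo_tool, never from a script. Its argument "increments" is a list that holds one entry, the list of rows, each a list of 7 numbers: the opening, from -1 (shut) to 1 (fully open), then the shift along the tool's x, y, z each as a share of 10 cm, from -1 to 1, then the turn, a rotation vector about the tool's x, y, z each as a share of pi/2 rad, from -1 to 1. A call has 1 to 8 rows; each row shifts and turns the commanded pose from where the row before left it, along the tool's axes as they then stand; what a row does not reach is not made up. A row lasts 1/10 s, in which the tool goes at most 50 mm and 8.59 degrees, less where a joint would pass 70% of its speed; a pose out of reach is approached as far as the arm can. A call with a number of a shift or a turn outside -1 to 1 is refused whole. A call with a gripper value outside its range is refused whole. The fingers move at their own pace and stop on an object; the grip force is fixed at half the most. Time passes only in rows, so rows that do not move let the fingers close. It gives the time, the measured TCP pose, the force, the opening and the grip force at its end, in the units of the state.
- arm.get_obs(): the state, without advancing time (a new reading comes with each control period).
- arm.capture(name): name is "scene" or "top" or "wrist"; returns a dict with "frame" (480x640x3 uint8, blue, green, red), "fov_y" (degrees; the focal length in pixels is half the picture's height over the tangent of half this angle, whatever the lens; pixels are square), "cx", "cy" (the principal point, pixels), "rvec" (rotation vector, rad) and "tvec" (3), from world to camera coordinates, as OpenCV has them. Camera axes: x right, y down, z forward; pixel columns grow to the right and rows downward; lengths in mm; the calibration is good to about 2 mm. A picture is of the moment at which its call begins. There is no depth.
- arm.hand_in(): hands the job in; it is judged then, once.
Trained networks look in a picture, given as the dict that the camera call returned (one of the last four; its "shot" number tells which), for a name from the list of things; names that differ only in an ending like _2 or _b are one class to them, and where a whole thing is asked for, a point or a joint stands for the part that bears it (a point fixed in the world has none). Each returns a list of dicts, best first, with "confidence" (0 to 1); they miss things now and then, are a little off and sometimes report something else, mostly with a low value. They report only what shows in the picture. A call takes as long as a camera call. They do not tell look-alikes from the thing itself.
- arm.spot_in(picture, target): "position" ([x, y, z] in mm, in the coordinates of the camera as it stood for that picture, good to about 4 mm: the middle of the surface that is visible of it).
- arm.place_of(picture, target): "position" ([x, y, z] in mm, in the coordinates of the camera as it stood for that picture, good to about 4 mm: a listed point, or the origin of a listed thing).
The state is a dict: "time_s": time; "q": joint angles; "qvel": joint speeds; "effort": joint torques, N m; "eef_pos": TCP position; "eef_rot": TCP orientation; "contact_force": force on the tool from outside, world axes, zero at the start; "ft_torque": the same for the moment, N m; "width": finger opening in mm; "finger_force": force on a finger pad.
Only numpy, scipy, OpenCV 4.12 (cv2) and the standard library are available. Lean on these libraries where they do the work, as an engineer would, in place of code of your own. Each camera call takes 0.05 s, during which the arm holds its last target. There are 200 camera calls.

### The job

Take the wooden tray and tip all five walnuts from it into the funnel of the red nut mill, and stand the empty tray upright back on its green mat. Then push the mill's spring lever down with the fingers, past the first two clicks to the third, without ramming it hard against its end stop, and finish while still holding it down there: the lever springs back if let go. Leave the teapot, mug and jar where they are.

Things in the scene. Friction and masses are not known exactly. Their poses are not given: they have to be found in the camera images.
- mat: fixed green place mat with a paper-coloured middle, 280 (its x) by 220 (its y) by 3 mm thick, flat on the table; origin at the centre of its underside, z up
- tray: open wooden tray, 0.25 kg, five walnuts in it, standing on the mat. Floor 150 (x) by 90 (y) mm, 4 mm thick; side and back (-x) walls 36 mm high; the +x end is an open spout, its floor a ramp rising at 7 degrees for 46 mm. A flat handle bar spans it along y above the middle. Overall 200 x 122 x 98 mm high. Origin: centre of the floor's underside, z up, x towards the spout
- tray_bar (a point): centre of the tray's handle bar, 5 mm ahead (+x) of and 87 mm above the tray's origin: the bar is 14 mm thick (tray x), 22 mm high, with 90 mm clear length (tray y) between posts; grip it from above at its middle, fingers closing along tray x. Below it 44 mm are free down to the tops of the nuts
- tray_spout (a point): middle of the spout's lip, upper side of the ramp's outer edge: 120 mm ahead (+x) of and 10 mm above the tray's origin
- nut0: brown walnut, nearly round, 29 mm thick and 33 mm long, 14 g; origin at its centre. Rolls out of the spout when the tray is tipped 45 to 60 degrees, spout down; may need a shake
- nut1: brown walnut, nearly round, 29 mm thick and 33 mm long, 14 g; origin at its centre. Rolls out of the spout when the tray is tipped 45 to 60 degrees, spout down; may need a shake
- nut2: brown walnut, nearly round, 29 mm thick and 33 mm long, 14 g; origin at its centre. Rolls out of the spout when the tray is tipped 45 to 60 degrees, spout down; may need a shake
- nut3: brown walnut, nearly round, 29 mm thick and 33 mm long, 14 g; origin at its centre. Rolls out of the spout when the tray is tipped 45 to 60 degrees, spout down; may need a shake
- nut4: brown walnut, nearly round, 29 mm thick and 33 mm long, 14 g; origin at its centre. Rolls out of the spout when the tray is tipped 45 to 60 degrees, spout down; may need a shake
- mill: red electric nut mill, fixed to the table: body 120 x 120 mm on a black foot 136 x 130 mm, top at 96 mm, on which a round aluminium funnel stands. Origin: centre of its underside, z up. The lever sticks out of its +y side and swings up and down in the plane x = 0 of the mill, about an axis along the mill's x at y = 74 mm, z = 85 mm
- mill_hopper (a point): centre of the funnel's open mouth, 160 mm above the mill's origin, axes as the mill's: mouth 80 mm outer radius, wall 3 mm, 61 mm deep, narrowing to 47 mm inner radius at its floor
- lever (a joint): angle of the spring lever, rad: 0 at rest (arm 0.30 rad above level), grows as its end is pushed down; clicks (weak notches) at 0.20 (green dot on the white disc behind it), 0.40 (yellow), 0.60 (red; arm 0.30 below level), end stop 0.68. Springs back to 0 when let go; push needed at the pad grows from 2 to 7 N, 1.5 N more or less around each click
- lever_pad (a point): centre of the upper face of the black round pad, 40 mm in diameter, at the lever's outer end, 125 mm from the lever's axis along the arm and 7 mm above the arm's middle line; about 129 mm above the table at rest, 55 mm at the third click. Push it down here with closed fingertips from above
- teapot: bystander: white teapot, 110 mm wide plus spout, 127 mm high with its arched handle; origin under its centre
- mug: bystander: blue mug, 76 mm in diameter, 85 mm high, handle at its +y; origin under its centre
- jar: bystander: amber jar with a wooden cap, 66 mm in diameter, 85 mm high; origin under its centre
Things that resemble listed ones, but are neither listed nor needed, are in the scene too. What is shaped like the tray but purple is not meant.

How it is judged:
By the outcome, as a careful person would: the job done as asked, in the order asked, and still so for the second after the job is handed in, while the arm keeps its last pose, push and grip.
It also fails if it takes over 72 s, if anything falls off the work surface, if the arm or the gripper's body presses on something with over 40 N, if the wrist force passes 120 N, or if a joint passes its speed limit or range.

## Working session

There is one attempt and no reset: what is moved stays moved. The work goes in short steps, Python scripts to look and compute and a tool call to move; the robot and the scene stay as the last step left them, time stands still between calls to the robot, and variables do not carry over. Pictures are saved under pics/ and viewed, at most 10 in all, crops included, and the job is handed in when it is done.

Besides the shell and the picture viewer there is one more tool, called after "Call:" as a command line: name --argument value ..., lists and objects as JSON in quotes. servo_tool: Moves the arm, as the interface text tells. Shift numbers are shares of 10 cm and turn numbers shares of pi/2 rad, none past 1 either way. Its arguments: {"type":"object","properties":{"increments":{"type":"array"}},"required":["increments"]}

```bash
mkdir -p pics; ls; cat > h.py <<'E'
import numpy as np,cv2
from scipy.spatial.transform import Rotation as R
from plant import arm
def world(p,c):
    return R.from_rotvec(np.ravel(c['rvec'])).inv().apply(np.array(p)-np.ravel(c['tvec']))
def pix(P,c):
    f=240/np.tan(np.radians(c['fov_y']/2)); q=R.from_rotvec(np.ravel(c['rvec'])).apply(P)+np.ravel(c['tvec'])
    return f*q[0]/q[2]+c['cx'],f*q[1]/q[2]+c['cy']
E
python3 - <<'E'
from h import *
o=arm.get_obs(); print(o)
for n in ['scene','top']:
    c=arm.capture(n); cv2.imwrite(f'pics/{n}0.png',c['frame'])
    for t in ['mat','tray','tray_bar','tray_spout','mill','mill_hopper','lever_pad','teapot','mug','jar','nut0']:
        for d in arm.place_of(c,t)[:6]:
            w=world(d['position'],c); print(n,t,w.round(),round(d['confidence'],2),np.round(pix(w,c)))
E
```

```text
pics
{'time_s': 0.0, 'q': array([-1.17439165e+00,  3.53660087e-01,  1.63416660e+00,  1.66252140e-05,
        1.15517896e+00, -2.39824495e-03]), 'qvel': array([-1.26404348e-03, -7.12518919e-04, -4.56341223e-05, -6.71320189e-04,
       -7.14527203e-04,  9.57288334e-04]), 'effort': array([-3.61793303e-03, -6.05258131e+01, -3.42060935e+01, -5.82585435e-04,
        9.29227739e-03, -2.63733773e-05]), 'eef_pos': array([ 242.60632266, -575.72748059,  403.94015489]), 'eef_rot': array([ 9.80185734e-01,  1.98079344e-01, -1.30828253e-04, -6.94320247e-04]), 'contact_force': array([ 0.58952961, -0.01227644,  0.41573617]), 'ft_torque': array([-0.03239128, -0.0023477 ,  0.01583426]), 'finger_force': 0.0, 'width': 85.55035816425888}
scene mat [ 517. -213.    1.] 0.58 [273. 240.]
scene mat [ 501. -195.    3.] 0.28 [282. 236.]
scene tray [ 549. -538.    1.] 0.87 [140. 222.]
scene tray [ 788. -230.   -1.] 0.65 [222. 338.]
scene tray_bar [ 537. -533.   89.] 0.87 [135. 193.]
scene tray_bar [ 794. -218.   89.] 0.82 [221. 319.]
scene tray_bar [ 501. -190.   88.] 0.78 [282. 212.]
scene tray_spout [549. -84. 
[... 1122 characters left out ...]
 [308. 252.]
top tray_spout [ 896. -173.    9.] 0.87 [343. 105.]
top tray_spout [ 449. -458.   10.] 0.75 [477. 292.]
top mill [517. 194.  -2.] 0.69 [184. 268.]
top mill_hopper [514. 189. 161.] 0.6 [165. 258.]
top lever_pad [523. 383. 126.] 0.83 [ 73. 258.]
top teapot [783.  15.   1.] 0.75 [263. 153.]
top mug [306. 229.   1.] 0.92 [165. 365.]
top mug [783.  16.   0.] 0.36 [263. 154.]
top jar [733. 178.  -4.] 0.74 [193. 176.]
top nut0 [ 490. -143.   19.] 0.74 [334. 276.]
top nut0 [547. -87.  12.] 0.62 [308. 251.]
top nut0 [ 499. -245.   20.] 0.55 [381. 271.]
top nut0 [ 532. -172.   25.] 0.52 [347. 257.]
top nut0 [ 495. -194.   20.] 0.51 [358. 273.]
top nut0 [ 462. -225.   22.] 0.43 [372. 288.]
```

View pics/scene0.png

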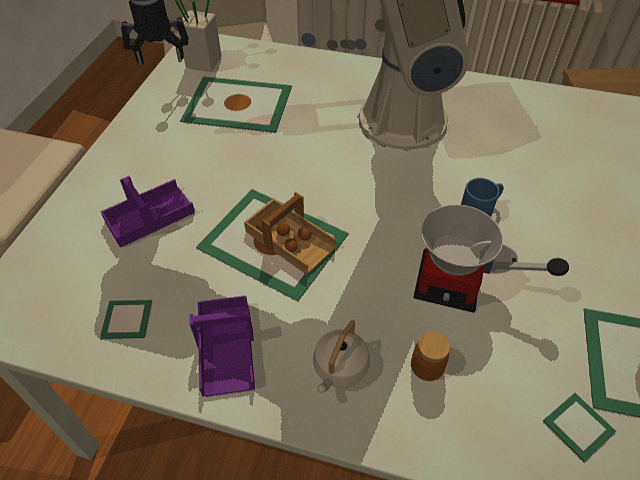

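View pics/top0.png

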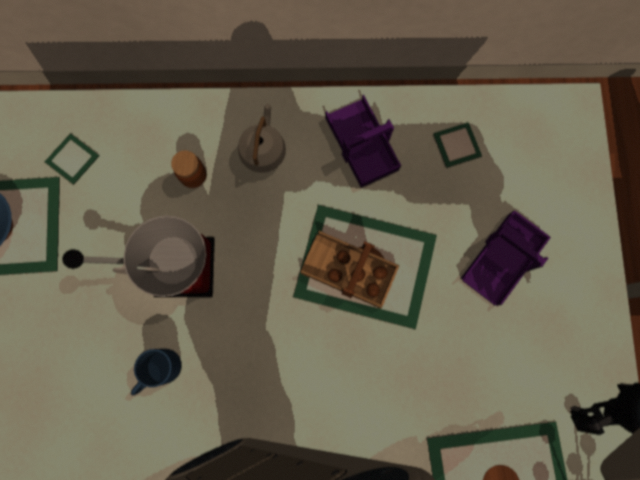

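Tray candidates are the wooden tray with nuts (scene 285,232), a purple tray at (148,208) and another at (224,345). The wooden tray on the green mat is the right one. The red mill with the funnel is at (455,250), and the black lever pad is at (558,267).

Next I check the wrist configuration for the tip.

```bash
python3 - <<'E'
from h import *
c=arm.capture('scene'); f=c['frame'][170:300,180:360]; cv2.imwrite('pics/crop.png',cv2.resize(f,None,fx=4,fy=4,interpolation=3))
for yaw in [20,45,65,90,110]:
  for tilt in [0,55]:
    for opt in 'AB':
      t=np.radians(yaw); tx=np.array([np.cos(t),np.sin(t),0]); ty=np.array([-np.sin(t),np.cos(t),0])
      s=-1 if opt=='A' else 1
      T=np.column_stack([s*ty,s*tx,[0,0,-1]])
      T=R.from_rotvec(ty*np.radians(tilt)).as_matrix()@T
      for fp in [105]:
        lean=T[:,2]; w=np.array([495,178,310])-(155+90)*lean; q1=np.degrees(np.arctan2(w[1],w[0]))
        M=R.from_euler('ZY',[q1,fp],degrees=True).as_matrix().T@T@R.from_euler('z',-90,degrees=True).as_matrix()
        e=R.from_matrix(M).as_euler('ZYZ',degrees=True)
        print(yaw,tilt,opt,'q1 %.0f q4 %.0f q5 %.0f q6 %.0f'%(q1,*e))
E
```

```text
20 0 A q1 20 q4 0 q5 75 q6 180
20 0 B q1 20 q4 0 q5 75 q6 -0
20 55 A q1 20 q4 -0 q5 130 q6 180
20 55 B q1 20 q4 -0 q5 130 q6 -0
45 0 A q1 20 q4 0 q5 75 q6 155
45 0 B q1 20 q4 0 q5 75 q6 -25
45 55 A q1 27 q4 -19 q5 127 q6 158
45 55 B q1 27 q4 -19 q5 127 q6 -22
65 0 A q1 20 q4 0 q5 75 q6 135
65 0 B q1 20 q4 0 q5 75 q6 -45
65 55 A q1 32 q4 -31 q5 121 q6 142
65 55 B q1 32 q4 -31 q5 121 q6 -38
90 0 A q1 20 q4 0 q5 75 q6 110
90 0 B q1 20 q4 0 q5 75 q6 -70
90 55 A q1 37 q4 -44 q5 109 q6 126
90 55 B q1 37 q4 -44 q5 109 q6 -54
110 0 A q1 20 q4 -0 q5 75 q6 90
110 0 B q1 20 q4 0 q5 75 q6 -90
110 55 A q1 41 q4 -51 q5 98 q6 114
110 55 B q1 41 q4 -51 q5 98 q6 -66
```

View pics/crop.png

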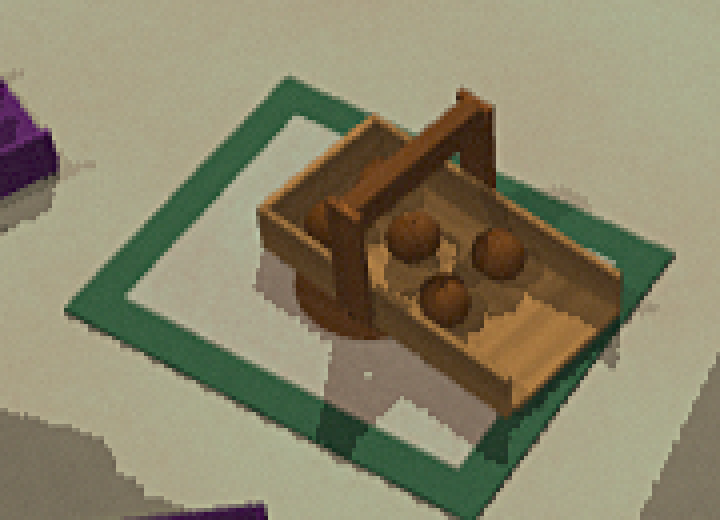

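Call:
servo_tool --increments '[[[1,0,0,0,0,0,0.08],[1,0.2,-0.05,0,0,0,0.09]]]'

```text
time_s: 1.45
eef_pos: [259.5, -566.4, 404.7]
eef_rot: [0.998, 0.062, -0.0, 0.0]
contact_force: [0.9, 0.3, -0.6]
width: 85.5
finger_force: 0.0
```

The crop confirms the wooden tray on the green mat. Four nuts are visible and the fifth is behind the bar. I'll write a planner that prints rows for me to type.

```bash
cat >> h.py <<'E'
def plan(P,Q,n,grip,start=None,rt=8.4,sm=45):
    """print <=8-row chunks to TCP position P, rotation Q, in n rows (rounded, closed loop)"""
    o=arm.get_obs(); p,r=(np.array(o['eef_pos']),R.from_quat(o['eef_rot'])) if start is None else start
    rows=[]
    for i in range(n):
        k=n-i; Pn=p+(P-p)/k; dr=(r.inv()*Q).as_rotvec()/k
        if np.linalg.norm(Pn-p)>sm or np.degrees(np.linalg.norm(dr))>rt: print('TOO FAST',np.linalg.norm(Pn-p),np.degrees(np.linalg.norm(dr)))
        s=np.round(r.inv().apply(Pn-p)/100,3); t=np.round(dr/(np.pi/2),3)
        p=p+r.apply(s*100); r=r*R.from_rotvec(t*np.pi/2)
        rows.append([grip]+(s+0.).tolist()+(t+0.).tolist())
    for i in range(0,n,8): print([rows[i:i+8]])
    return p,r
def pose(bar,yaw,tilt=0,opt='B',d=155):
    t=np.radians(yaw); tx=np.array([np.cos(t),np.sin(t),0]); ty=np.array([-np.sin(t),np.cos(t),0]); s=1 if opt=='B' else -1
    q=R.from_rotvec(ty*np.radians(tilt))*R.from_matrix(np.column_stack([s*ty,s*tx,[0,0,-1]]))
    return np.array(bar)-d*q.as_matrix()[:,2],q
E
python3 - <<'E'
from h import *
o=arm.get_obs(); print(o['q'],o['eef_pos'])
# intermediate: rotate the long way through -tool z
p0=o['eef_pos']; r0=R.from_quat(o['eef_rot'])
P,Q=pose([480,-230,205],65.3)
mid=(p0*.45+P*.55, r0*R.from_euler('z',-75,degrees=True))
s=plan(*mid,9,1); plan(P,Q,9,1,start=s)
E
```

```text
[-1.14343280e+00  3.49909574e-01  1.63789943e+00 -8.16334801e-04
  1.15359238e+00  3.02769841e-01] [ 259.47916531 -566.42641106  404.68177896]
[[[1, 0.159, -0.187, 0.027, 0.0, 0.0, -0.093], [1, 0.185, -0.162, 0.027, 0.0, 0.0, -0.093], [1, 0.207, -0.133, 0.027, 0.0, 0.0, -0.092], [1, 0.224, -0.102, 0.027, 0.0, 0.0, -0.093], [1, 0.236, -0.069, 0.027, 0.0, 0.0, -0.092], [1, 0.243, -0.034, 0.027, 0.0, 0.0, -0.093], [1, 0.246, 0.002, 0.027, 0.0, 0.0, -0.092], [1, 0.243, 0.037, 0.028, 0.0, 0.0, -0.093]]]
[[[1, 0.235, 0.072, 0.027, 0.0, 0.0, -0.092]]]
[[[1, 0.182, 0.086, 0.022, 0.0, 0.0, -0.09], [1, 0.168, 0.111, 0.022, 0.0, 0.0, -0.09], [1, 0.15, 0.134, 0.022, 0.0, 0.0, -0.09], [1, 0.13, 0.153, 0.022, 0.0, 0.0, -0.091], [1, 0.107, 0.17, 0.022, 0.0, 0.0, -0.09], [1, 0.082, 0.184, 0.022, 0.0, 0.0, -0.091], [1, 0.055, 0.194, 0.023, 0.0, 0.0, -0.09], [1, 0.027, 0.199, 0.022, 0.0, 0.0, -0.091]]]
[[[1, -0.001, 0.201, 0.023, 0.0, 0.0, -0.09]]]
```

Call:
servo_tool --increments '[[[1,0.16,-0.19,0.03,0,0,-0.093],[1,0.185,-0.16,0.03,0,0,-0.093],[1,0.207,-0.133,0.03,0,0,-0.093],[1,0.224,-0.1,0.03,0,0,-0.093],[1,0.236,-0.07,0.03,0,0,-0.093],[1,0.243,-0.034,0.03,0,0,-0.093],[1,0.246,0,0.03,0,0,-0.093],[1,0.243,0.037,0.03,0,0,-0.093]]]'

```text
time_s: 2.25
eef_pos: [367.5, -399.4, 380.7]
eef_rot: [0.794, 0.608, 0.0, 0.0]
contact_force: [0.2, 0.1, -0.2]
width: 85.5
finger_force: 0.0
```

Call:
servo_tool --increments '[[[1,0.235,0.07,0.03,0,0,-0.09],[1,0.18,0.086,0.02,0,0,-0.09],[1,0.168,0.11,0.02,0,0,-0.09],[1,0.15,0.134,0.02,0,0,-0.09],[1,0.13,0.153,0.02,0,0,-0.09],[1,0.107,0.17,0.02,0,0,-0.09],[1,0.082,0.184,0.02,0,0,-0.09],[1,0.055,0.194,0.02,0,0,-0.09]]]'

```text
time_s: 3.05
eef_pos: [456.7, -260.6, 363.7]
eef_rot: [0.345, 0.939, -0.0, 0.0]
contact_force: [0.9, -0.3, -0.8]
width: 85.4
finger_force: 0.0
```

Call:
servo_tool --increments '[[[1,0.027,0.2,0.02,0,0,-0.09],[1,0,0.2,0.02,0,0,-0.09],[1,0,0,0,0,0,0]]]'

```text
time_s: 3.35
eef_pos: [478.8, -226.1, 359.5]
eef_rot: [0.21, 0.978, 0.0, 0.0]
contact_force: [-0.0, -0.8, -0.0]
width: 85.4
finger_force: 0.0
```

```bash
python3 - <<'E'
from h import *
o=arm.get_obs(); print(o['time_s'],o['q'],o['eef_pos'],o['eef_rot'])
A={}
for k in range(2):
  for n in ['wrist','top','scene']:
    c=arm.capture(n); 
    if n=='wrist' and k==0: cv2.imwrite('pics/w1.png',c['frame'])
    for t in ['tray_bar','tray_spout','tray','mat','mill','mill_hopper','lever_pad']:
        for d in arm.place_of(c,t):
            w=world(d['position'],c)
            if d['confidence']>.45: A.setdefault(t,[]).append((n,w.round().tolist(),round(d['confidence'],2)))
for t in A: print(t,*A[t],sep='\n  ')
E
```

```text
3.35 [-4.44163432e-01  2.56141849e-01  1.88135828e+00  5.57751979e-04
  1.00415669e+00 -1.59262165e+00] [ 478.83779552 -226.11835327  359.54359873] [2.09749503e-01 9.77755128e-01 2.36336095e-04 2.31077298e-05]
tray_bar
  ('wrist', [498.0, -191.0, 90.0], 0.68)
  ('top', [792.0, -223.0, 87.0], 0.87)
  ('top', [497.0, -190.0, 91.0], 0.66)
  ('top', [519.0, 195.0, -2.0], 0.65)
  ('top', [536.0, -537.0, 85.0], 0.63)
  ('scene', [793.0, -220.0, 87.0], 0.94)
  ('scene', [498.0, -189.0, 88.0], 0.75)
  ('scene', [537.0, -529.0, 84.0], 0.65)
  ('wrist', [496.0, -193.0, 92.0], 0.91)
  ('top', [535.0, -537.0, 87.0], 0.85)
  ('top', [498.0, -189.0, 91.0], 0.57)
  ('scene', [500.0, -189.0, 88.0], 0.92)
  ('scene', [540.0, -533.0, 90.0], 0.79)
  ('scene', [793.0, -218.0, 86.0], 0.79)
tray_spout
  ('wrist', [550.0, -83.0, 10.0], 0.9)
  ('wrist', [452.0, -458.0, 6.0], 0.75)
  ('top', [449.0, -460.0, 9.0], 0.96)
  ('top', [897.0, -173.0, 9.0], 0.89)
  ('top', [544.0, -85.0, 9.0], 0.64)
  ('scene', [894.0, -174.0, 8.0], 0.83)
  ('scene', [500.0, -187.0, 88.0], 0.63)
  ('scene', [446.0, -459.0, 12.0], 0
[... 1041 characters left out ...]
'scene', [499.0, -193.0, 1.0], 0.58)
mat
  ('wrist', [499.0, -192.0, 91.0], 0.69)
  ('scene', [516.0, -216.0, 0.0], 0.85)
mill
  ('top', [518.0, 194.0, -0.0], 0.67)
  ('scene', [522.0, 193.0, 2.0], 0.62)
  ('top', [515.0, 193.0, 0.0], 0.73)
  ('scene', [521.0, 192.0, 3.0], 0.69)
mill_hopper
  ('top', [515.0, 187.0, 158.0], 0.74)
  ('scene', [524.0, 192.0, 163.0], 0.65)
  ('top', [517.0, 188.0, 161.0], 0.74)
  ('scene', [535.0, -160.0, 23.0], 0.7)
  ('scene', [524.0, 193.0, 159.0], 0.62)
lever_pad
  ('top', [520.0, 384.0, 126.0], 0.74)
  ('top', [515.0, 189.0, 160.0], 0.56)
  ('scene', [526.0, 386.0, 125.0], 0.63)
  ('top', [518.0, 385.0, 129.0], 0.94)
  ('scene', [527.0, 387.0, 129.0], 0.64)
```

View pics/w1.png

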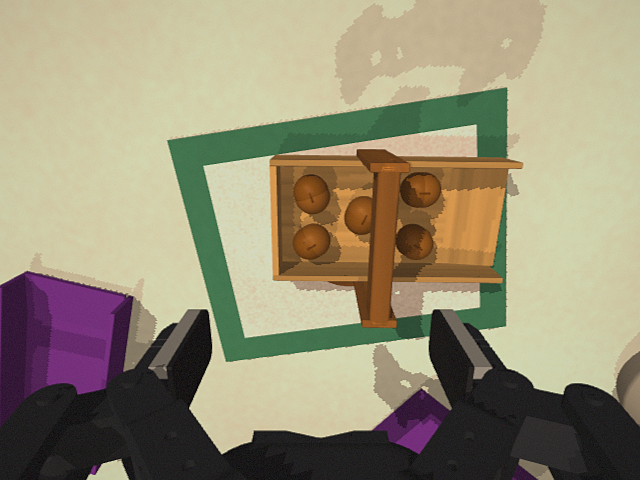

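The wrist view shows all five nuts, with the bar at (383,240) square to the fingers. I'll go over the bar, down and close.

```bash
python3 - <<'E'
from h import *
P,Q=pose([498.5,-190,90],65.7)
a=P.copy(); a[2]=330
s=plan(a,Q,3,1); plan(P,Q,5,1,start=s)
E
```

```text
[[[1, -0.01, 0.142, 0.099, 0.0, 0.0, -0.001], [1, -0.011, 0.142, 0.099, 0.0, 0.0, -0.001], [1, -0.01, 0.142, 0.099, 0.0, 0.0, 0.0]]]
[[[1, 0.0, 0.0, 0.17, 0.0, 0.0, 0.0], [1, 0.0, 0.0, 0.17, 0.0, 0.0, 0.0], [1, 0.0, 0.0, 0.17, 0.0, 0.0, 0.0], [1, 0.0, 0.0, 0.17, 0.0, 0.0, 0.0], [1, 0.0, 0.0, 0.17, 0.0, 0.0, 0.0]]]
```

Call:
servo_tool --increments '[[[1,-0.01,0.14,0.1,0,0,0],[1,-0.01,0.14,0.1,0,0,0],[1,-0.01,0.14,0.1,0,0,0],[1,0,0,0.17,0,0,0],[1,0,0,0.17,0,0,0],[1,0,0,0.17,0,0,0],[1,0,0,0.17,0,0,0],[1,0,0,0.17,0,0,0]]]'

```text
time_s: 6.55
eef_pos: [498.4, -189.3, 243.0]
eef_rot: [0.212, 0.977, 0.0, -0.0]
contact_force: [-0.6, 0.1, 0.4]
width: 85.3
finger_force: 0.0
```

Call:
servo_tool --increments '[[[0.2,0,0,0,0,0,0],[-0.4,0,0,0,0,0,0],[-0.7,0,0,0,0,0,0],[-1,0,0,0,0,0,0],[-1,0,0,0,0,0,0],[-1,0,0,0,0,0,0],[-1,0,0,0,0,0,0],[-1,0,0,0,0,0,0]]]'

```text
time_s: 7.35
eef_pos: [498.5, -190.6, 245.5]
eef_rot: [0.212, 0.977, -0.0, 0.001]
contact_force: [-0.9, 1.6, 6.6]
width: 13.2
finger_force: 59.9
```

```bash
python3 - <<'E'
from h import *
o=arm.get_obs(); print({k:np.round(v,2) for k,v in o.items() if k!='effort'})
E
```

```text
{'time_s': np.float64(7.35), 'q': array([-0.37,  0.42,  1.95,  0.  ,  0.76, -1.51]), 'qvel': array([ 0., -0.,  0.,  0.,  0.,  0.]), 'eef_pos': array([ 498.49, -190.64,  245.51]), 'eef_rot': array([ 0.21,  0.98, -0.  ,  0.  ]), 'contact_force': array([-0.92,  1.6 ,  6.62]), 'ft_torque': array([ 0.22,  0.04, -0.01]), 'finger_force': np.float64(59.88), 'width': np.float64(13.18)}
```

Gripped at 13.2 mm wide. I'll lift with the spout slightly up so the nuts stay in.

```bash
cat >> h.py <<'E'
def path(poses,grip,start=None,nd=2):
    """rows through successive (P,Q), one row each, closed loop with rounding"""
    o=arm.get_obs(); p,r=(np.array(o['eef_pos']),R.from_quat(o['eef_rot'])) if start is None else start
    rows=[]
    for P,Q in poses:
        s=np.round(r.inv().apply(P-p)/100,nd); t=np.round((r.inv()*Q).as_rotvec()/(np.pi/2),3)
        p=p+r.apply(s*100); r=r*R.from_rotvec(t*np.pi/2)
        if np.linalg.norm(s)>.48 or np.linalg.norm(t)>.093: print('FAST',s,t)
        rows.append([grip]+(s+0.).tolist()+(t+0.).tolist())
    for i in range(0,len(rows),8): print([rows[i:i+8]])
    return p,r
S=lambda u:u*u*(3-2*u)
E
python3 - <<'E'
from h import *
b0=np.array([498.5,-190.6,90.5]); Y=65.7
b1=b0+[0,0,110]; b2=np.array([459,57,290])
ps=[pose(b0+(b1-b0)*S(i/8),Y,-12*S(i/8)) for i in range(1,9)]
ps+=[pose(b1+(b2-b1)*S(i/16),Y,-12) for i in range(1,17)]
path(ps,-1)
E
```

```text
[[[-1, 0.0, -0.01, -0.05, -0.006, 0.001, -0.002], [-1, 0.0, -0.04, -0.12, -0.015, 0.0, 0.0], [-1, 0.0, -0.05, -0.18, -0.021, 0.0, 0.0], [-1, 0.0, -0.04, -0.2, -0.024, 0.0, 0.0], [-1, 0.0, -0.04, -0.2, -0.025, 0.0, 0.0], [-1, 0.0, -0.03, -0.17, -0.021, 0.0, 0.0], [-1, 0.0, -0.01, -0.12, -0.015, 0.0, 0.0], [-1, 0.0, -0.01, -0.05, -0.006, 0.0, 0.0]]]
[[[-1, 0.02, 0.03, 0.0, 0.0, 0.0, 0.0], [-1, 0.04, 0.07, -0.02, 0.0, 0.0, 0.0], [-1, 0.07, 0.11, -0.02, 0.0, 0.0, 0.0], [-1, 0.09, 0.14, -0.03, 0.0, 0.0, 0.0], [-1, 0.1, 0.17, -0.03, 0.0, 0.0, 0.0], [-1, 0.12, 0.19, -0.04, 0.0, 0.0, 0.0], [-1, 0.12, 0.2, -0.04, 0.0, 0.0, 0.0], [-1, 0.13, 0.21, -0.04, 0.0, 0.0, 0.0]]]
[[[-1, 0.13, 0.21, -0.04, 0.0, 0.0, 0.0], [-1, 0.12, 0.2, -0.04, 0.0, 0.0, 0.0], [-1, 0.12, 0.19, -0.04, 0.0, 0.0, 0.0], [-1, 0.1, 0.17, -0.03, 0.0, 0.0, 0.0], [-1, 0.09, 0.14, -0.03, 0.0, 0.0, 0.0], [-1, 0.07, 0.11, -0.02, 0.0, 0.0, 0.0], [-1, 0.04, 0.07, -0.01, 0.0, 0.0, 0.0], [-1, 0.02, 0.03, -0.01, 0.0, 0.0, 0.0]]]
```

Call:
servo_tool --increments '[[[-1,0,0,-0.05,0,0,0],[-1,0,-0.04,-0.12,-0.015,0,0],[-1,0,-0.05,-0.18,-0.021,0,0],[-1,0,-0.04,-0.2,-0.024,0,0],[-1,0,-0.04,-0.2,-0.025,0,0],[-1,0,-0.03,-0.17,-0.021,0,0],[-1,0,-0.01,-0.12,-0.015,0,0],[-1,0,-0.01,-0.05,-0.006,0,0]]]'

```text
time_s: 8.15
eef_pos: [485.4, -218.7, 352.7]
eef_rot: [0.211, 0.972, 0.097, 0.022]
contact_force: [-0.5, 0.5, -3.4]
width: 13.1
finger_force: 58.6
```

Call:
servo_tool --increments '[[[-1,0.02,0.03,0,0,0,0],[-1,0.04,0.07,-0.02,0,0,0],[-1,0.07,0.11,-0.02,0,0,0],[-1,0.09,0.14,-0.03,0,0,0],[-1,0.1,0.17,-0.03,0,0,0],[-1,0.12,0.19,-0.04,0,0,0],[-1,0.12,0.2,-0.04,0,0,0],[-1,0.13,0.21,-0.04,0,0,0]]]'

```text
time_s: 8.95
eef_pos: [465.7, -91.7, 395.8]
eef_rot: [0.211, 0.972, 0.097, 0.021]
contact_force: [-0.5, 0.1, -2.6]
width: 13.1
finger_force: 58.7
```

Call:
servo_tool --increments '[[[-1,0.13,0.21,-0.04,0,0,0],[-1,0.12,0.2,-0.04,0,0,0],[-1,0.12,0.19,-0.04,0,0,0],[-1,0.1,0.17,-0.03,0,0,0],[-1,0.09,0.14,-0.03,0,0,0],[-1,0.07,0.11,-0.02,0,0,0],[-1,0.04,0.07,-0.01,0,0,0],[-1,0.02,0.03,-0.01,0,0,0]]]'

```text
time_s: 9.75
eef_pos: [446.7, 31.9, 439.4]
eef_rot: [0.21, 0.973, 0.097, 0.021]
contact_force: [-0.1, -0.3, -3.2]
width: 12.9
finger_force: 58.7
```

```bash
python3 - <<'E'
from h import *
o=arm.get_obs(); print({k:np.round(v,3) for k,v in o.items() if k!='effort'})
c=arm.capture('scene'); cv2.imwrite('pics/s2.png',c['frame'])
for n in ['scene','top']:
  c=arm.capture(n)
  for t in ['tray_spout','tray_bar','mill_hopper','mill']:
    for d in arm.place_of(c,t)[:3]: print(n,t,world(d['position'],c).round(),round(d['confidence'],2))
r=R.from_quat(o['eef_rot']).as_matrix(); bar=o['eef_pos']+155*r[:,2]; print('bar',bar,'lip',bar+115*r[:,1]+77*r[:,2])
L1=np.array([506,161,195.]);L2=np.array([506,161,174.])
def tip(L,tilt):
    p,q=pose([0,0,0],65.7,tilt); m=q.as_matrix()
    return L-115*m[:,1]-77*m[:,2]-155*m[:,2],q
ps=[]
N=24
for i in range(1,N+1):
    u=i/N; th=-12+67*S(u); L=L1+(L2-L1)*max(0,(th-20)/35)
    ps.append(tip(L,th))
s=plan(*tip(L1,-12),4,-1)
path(ps,-1,start=s)
E
```

```text
{'time_s': np.float64(9.75), 'q': array([-0.   ,  0.011,  1.984,  0.207,  1.073, -1.238]), 'qvel': array([ 0.056, -0.019, -0.011, -0.015,  0.019,  0.064]), 'eef_pos': array([446.684,  31.938, 439.384]), 'eef_rot': array([0.21 , 0.973, 0.097, 0.021]), 'contact_force': array([-0.091, -0.29 , -3.157]), 'ft_torque': array([-0.221,  0.124, -0.014]), 'finger_force': np.float64(58.674), 'width': np.float64(12.893)}
scene tray_spout [513. 178. 235.] 0.8
scene tray_spout [ 894. -172.    6.] 0.79
scene tray_spout [ 447. -457.   13.] 0.77
scene tray_bar [461.  62. 287.] 0.94
scene tray_bar [ 539. -532.   87.] 0.91
scene tray_bar [ 792. -221.   88.] 0.89
scene mill_hopper [523. 193. 159.] 0.57
scene mill [523. 189.   2.] 0.93
top tray_spout [ 895. -170.   11.] 0.93
top tray_spout [ 520. -211.   -3.] 0.4
top tray_bar [ 536. -537.   87.] 0.7
top tray_bar [ 790. -221.   88.] 0.65
top mill_hopper [515. 189. 160.] 0.82
top mill [520. 384. 126.] 0.63
bar [459.37171337  59.92559212 287.46029107] lip [512.24162209 176.47781531 234.788173  ]
[[[-1, 0.0, -0.064, 0.092, -0.002, 0.0, -0.001], [-1, 0.001, -0
[... 419 characters left out ...]
 0.0, 0.15, -0.07, 0.04, 0.0, 0.0]]]
[[[-1, 0.0, 0.16, -0.07, 0.042, 0.0, 0.0], [-1, 0.0, 0.16, -0.08, 0.045, 0.0, 0.0], [-1, 0.0, 0.17, -0.08, 0.045, 0.0, -0.001], [-1, 0.0, 0.18, -0.06, 0.047, 0.0, 0.0], [-1, 0.0, 0.18, -0.06, 0.046, 0.0, 0.0], [-1, 0.0, 0.18, -0.05, 0.046, 0.0, 0.0], [-1, 0.0, 0.18, -0.06, 0.044, 0.0, 0.0], [-1, 0.0, 0.17, -0.05, 0.043, 0.0, 0.0]]]
[[[-1, 0.0, 0.16, -0.05, 0.04, 0.0, 0.0], [-1, 0.0, 0.15, -0.05, 0.037, 0.0, 0.0], [-1, 0.0, 0.13, -0.04, 0.033, 0.0, 0.0], [-1, 0.0, 0.12, -0.04, 0.028, 0.0, 0.0], [-1, 0.0, 0.09, -0.03, 0.023, 0.0, 0.0], [-1, 0.0, 0.07, -0.03, 0.017, 0.0, 0.0], [-1, 0.0, 0.05, -0.01, 0.011, 0.0, 0.0], [-1, 0.0, 0.01, -0.01, 0.004, 0.0, 0.0]]]
```

View pics/s2.png

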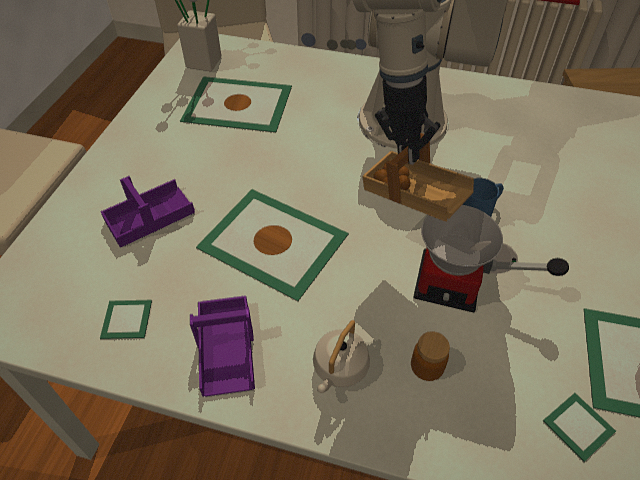

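The tray is held spout-up at (420,185) with the nuts still in, and its spout is just behind the funnel. The brown disc on the mat is only a print. Tipping now.

Call:
servo_tool --increments '[[[-1,0,-0.06,0.09,-0.001,0,0],[-1,0,-0.06,0.09,-0.001,0,0],[-1,0,-0.06,0.09,-0.001,0,0],[-1,0,-0.06,0.09,-0.001,0,0],[-1,0,0,0,0,0,0]]]'

```text
time_s: 10.8
eef_pos: [439.7, 15.4, 397.2]
eef_rot: [0.211, 0.972, 0.1, 0.02]
contact_force: [0.4, -0.2, -3.5]
width: 13.2
finger_force: 58.7
```

Call:
servo_tool --increments '[[[-1,0,0.01,-0.01,0.003,0,0],[-1,0,0.04,-0.02,0.011,0,0],[-1,0,0.07,-0.03,0.018,0,0],[-1,0,0.08,-0.04,0.023,0,0],[-1,0,0.11,-0.05,0.028,0,0],[-1,0,0.12,-0.05,0.033,0,0],[-1,0,0.13,-0.06,0.037,0,0],[-1,0,0.15,-0.07,0.04,0,0]]]'

```text
time_s: 11.6
eef_pos: [469.1, 78.5, 438.7]
eef_rot: [0.212, 0.976, -0.049, -0.009]
contact_force: [0.5, 0.0, -2.6]
width: 13.0
finger_force: 58.7
```

Call:
servo_tool --increments '[[[-1,0,0.16,-0.07,0.042,0,0],[-1,0,0.16,-0.08,0.045,0,0],[-1,0,0.17,-0.08,0.045,0,0],[-1,0,0.18,-0.06,0.047,0,0],[-1,0,0.18,-0.06,0.046,0,0],[-1,0,0.18,-0.05,0.046,0,0],[-1,0,0.18,-0.06,0.044,0,0],[-1,0,0.17,-0.05,0.043,0,0]]]'

```text
time_s: 12.4
eef_pos: [529.0, 210.5, 439.6]
eef_rot: [0.201, 0.924, -0.317, -0.067]
contact_force: [1.4, -0.0, -2.9]
width: 12.9
finger_force: 59.0
```

Call:
servo_tool --increments '[[[-1,0,0.16,-0.05,0.04,0,0],[-1,0,0.15,-0.05,0.037,0,0],[-1,0,0.13,-0.04,0.033,0,0],[-1,0,0.12,-0.04,0.028,0,0],[-1,0,0.09,-0.03,0.023,0,0],[-1,0,0.07,-0.03,0.017,0,0],[-1,0,0.05,-0.01,0.011,0,0],[-1,0,0.01,-0.01,0.004,0,0]]]'

```text
time_s: 13.2
eef_pos: [558.8, 275.6, 401.4]
eef_rot: [0.188, 0.866, -0.453, -0.098]
contact_force: [0.4, 0.6, -3.4]
width: 12.9
finger_force: 59.1
```

Call:
servo_tool --increments '[[[-1,0,0,0,0,0,0],[-1,0,0,0,0,0,0],[-1,0,0,0,0,0,0],[-1,0,0,0,0,0,0]]]'

```text
time_s: 13.6
eef_pos: [558.7, 275.0, 402.2]
eef_rot: [0.188, 0.866, -0.452, -0.098]
contact_force: [0.7, 0.1, -4.2]
width: 13.3
finger_force: 59.1
```

```bash
python3 - <<'E'
from h import *
o=arm.get_obs(); print({k:np.round(v,3) for k,v in o.items() if k!='effort'})
r=R.from_quat(o['eef_rot']).as_matrix(); bar=o['eef_pos']+155*r[:,2]; print('bar',bar,'lip',bar+115*r[:,1]+77*r[:,2])
fs=[]
for n in ['scene','top']:
  c=arm.capture(n); u,v=pix([515,180,200],c); u=int(u);v=int(v); f=c['frame'][max(0,v-85):v+85,max(0,u-100):u+100]; fs.append(cv2.resize(f,(400,340)))
  for d in arm.place_of(c,'nut0'): print(n,world(d['position'],c).round(),round(d['confidence'],2))
cv2.imwrite('pics/t3.png',np.hstack(fs))
E
```

```text
{'time_s': np.float64(13.6), 'q': array([ 0.575,  0.589,  1.431, -0.496,  1.955, -0.55 ]), 'qvel': array([ 0.003,  0.002, -0.002,  0.001,  0.002, -0.001]), 'eef_pos': array([558.679, 274.987, 402.239]), 'eef_rot': array([ 0.188,  0.866, -0.452, -0.098]), 'contact_force': array([ 0.653,  0.058, -4.153]), 'ft_torque': array([ 0.791, -0.374,  0.015]), 'finger_force': np.float64(59.106), 'width': np.float64(13.335)}
bar [505.94440048 159.25747237 313.63515245] lip [507.04734571 161.56798306 175.26085913]
scene [518. 190. 116.] 0.68
scene [560. 205. 118.] 0.68
scene [529. 210. 112.] 0.64
scene [533. 154. 114.] 0.53
scene [499. 160. 116.] 0.52
top [517. 185. 115.] 0.48
top [555. 202. 117.] 0.45
top [526. 220. 113.] 0.41
```

View pics/t3.png

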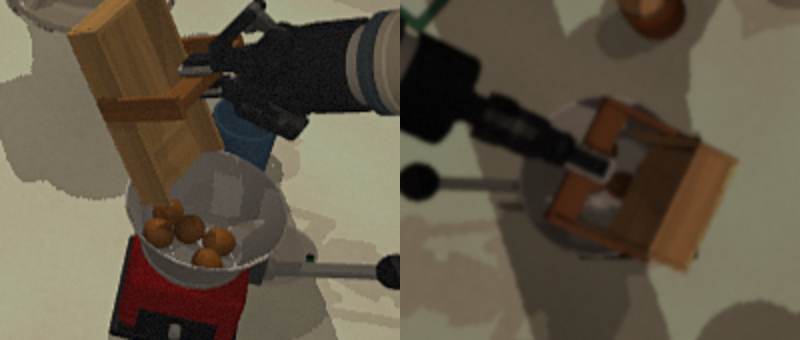

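All five nuts are in the funnel (lower left, around (190,230)) and the tray is empty. I'll untip and carry it back to the mat.

```bash
python3 - <<'E'
from h import *
def tip(L,tilt):
    p,q=pose([0,0,0],65.7,tilt); m=q.as_matrix()
    return L-115*m[:,1]-77*m[:,2]-155*m[:,2],q
L1=np.array([507,161.5,175.3]); L2=np.array([499,143,245.])
ps=[tip(L1+(L2-L1)*S(i/12),54.9*(1-S(i/12))) for i in range(1,13)]
b1=pose([0,0,0],65.7)[0]*0+ps[-1][0]; b2=np.array([504,-208,280+20.])
N=12
ps+=[(b1+(b2-b1)*S(i/N),ps[11][1]) for i in range(1,N+1)]
s=path(ps,-1)
plan(np.array([504,-208,249.]),ps[11][1],6,-1,start=s)
E
```

```text
[[[-1, 0.0, -0.07, 0.02, -0.015, -0.002, -0.001], [-1, 0.0, -0.16, 0.05, -0.033, 0.0, 0.0], [-1, 0.0, -0.23, 0.08, -0.05, 0.0, 0.0], [-1, 0.0, -0.29, 0.09, -0.063, 0.0, 0.0], [-1, 0.0, -0.32, 0.09, -0.071, 0.0, 0.0], [-1, 0.0, -0.34, 0.1, -0.076, 0.0, 0.0], [-1, 0.0, -0.33, 0.09, -0.075, 0.0, 0.0], [-1, 0.0, -0.3, 0.07, -0.072, 0.0, 0.0]]]
[[[-1, 0.0, -0.26, 0.06, -0.063, 0.0, 0.0], [-1, 0.0, -0.2, 0.04, -0.05, 0.0, 0.0], [-1, 0.0, -0.14, 0.03, -0.033, 0.0, 0.0], [-1, 0.0, -0.05, 0.01, -0.012, 0.0, 0.0], [-1, -0.03, -0.04, 0.03, 0.0, 0.0, 0.0], [-1, -0.08, -0.11, 0.1, 0.0, 0.0, 0.0], [-1, -0.12, -0.16, 0.15, 0.0, 0.0, 0.0], [-1, -0.16, -0.21, 0.18, 0.0, 0.0, 0.0]]]
[[[-1, -0.17, -0.24, 0.21, 0.0, 0.0, 0.0], [-1, -0.18, -0.25, 0.21, 0.0, 0.0, 0.0], [-1, -0.19, -0.25, 0.22, 0.0, 0.0, 0.0], [-1, -0.17, -0.24, 0.21, 0.0, 0.0, 0.0], [-1, -0.16, -0.21, 0.18, 0.0, 0.0, 0.0], [-1, -0.12, -0.16, 0.15, 0.0, 0.0, 0.0], [-1, -0.08, -0.11, 0.09, 0.0, 0.0, 0.0], [-1, -0.03, -0.04, 0.04, 0.0, 0.0, 0.0]]]
[[[-1, 0.0, -0.001, 0.085, 0.0, 0.0, 0.0], [-1, 0.0, -0.001, 0.085, 0.0, 0.0, 0.0], [-1, 0.0, -0.001, 0.085, 0.0, 0.0, 0.0], [-1, 0.0, -0.001, 0.085, 0.0, 0.0, 0.0], [-1, 0.0, 0.0, 0.085, 0.0, 0.0, 0.0], [-1, 0.001, -0.001, 0.085, 0.0, 0.0, 0.0]]]
```

Call:
servo_tool --increments '[[[-1,0,-0.07,0.02,-0.015,0,0],[-1,0,-0.16,0.05,-0.033,0,0],[-1,0,-0.23,0.08,-0.05,0,0],[-1,0,-0.29,0.09,-0.063,0,0],[-1,0,-0.32,0.09,-0.071,0,0],[-1,0,-0.34,0.1,-0.076,0,0],[-1,0,-0.33,0.09,-0.075,0,0],[-1,0,-0.3,0.07,-0.072,0,0]]]'

```text
time_s: 14.6
eef_pos: [476.9, 97.2, 481.4]
eef_rot: [0.211, 0.97, -0.119, -0.025]
contact_force: [-0.7, -0.6, -2.5]
width: 13.2
finger_force: 58.9
```

Call:
servo_tool --increments '[[[-1,0,-0.26,0.06,-0.063,0,0],[-1,0,-0.2,0.04,-0.05,0,0],[-1,0,-0.14,0.03,-0.033,0,0],[-1,0,-0.05,0.01,-0.012,0,0],[-1,-0.03,-0.04,0.03,0,0,0],[-1,-0.08,-0.11,0.1,0,0,0],[-1,-0.12,-0.16,0.15,0,0,0],[-1,-0.16,-0.21,0.18,0,0,0]]]'

```text
time_s: 15.4
eef_pos: [465.3, -25.5, 429.9]
eef_rot: [0.211, 0.978, -0.0, -0.0]
contact_force: [-0.3, 0.8, -1.9]
width: 13.4
finger_force: 59.0
```

Call:
servo_tool --increments '[[[-1,-0.17,-0.24,0.21,0,0,0],[-1,-0.18,-0.25,0.21,0,0,0],[-1,-0.19,-0.25,0.22,0,0,0],[-1,-0.17,-0.24,0.21,0,0,0],[-1,-0.16,-0.21,0.18,0,0,0],[-1,-0.12,-0.16,0.15,0,0,0],[-1,-0.08,-0.11,0.09,0,0,0],[-1,-0.03,-0.04,0.04,0,0,0]]]'

```text
time_s: 16.2
eef_pos: [502.7, -208.3, 298.2]
eef_rot: [0.212, 0.977, -0.0, -0.001]
contact_force: [0.7, -0.2, -2.7]
width: 12.9
finger_force: 59.0
```

Call:
servo_tool --increments '[[[-1,0,0,0,0,0,0],[-1,0,0,0,0,0,0]]]'

```text
time_s: 16.4
eef_pos: [502.7, -206.8, 300.2]
eef_rot: [0.212, 0.977, 0.0, 0.0]
contact_force: [0.4, -0.5, -2.4]
width: 13.1
finger_force: 59.0
```

```bash
python3 - <<'E'
from h import *
o=arm.get_obs(); print({k:np.round(v,3) for k,v in o.items() if k!='effort'})
q=pose([0,0,0],65.7)[1]
plan(np.array([504,-208,250.]),q,6,-1)
for n in ['scene','top']:
  c=arm.capture(n)
  for t in ['tray_spout','tray_bar','mat']:
    for d in arm.place_of(c,t)[:4]: print(n,t,world(d['position'],c).round(),round(d['confidence'],2))
E
```

```text
{'time_s': np.float64(16.4), 'q': array([-0.393,  0.354,  1.9  ,  0.   ,  0.888, -1.537]), 'qvel': array([ 0.006, -0.013,  0.001,  0.001, -0.002,  0.001]), 'eef_pos': array([ 502.689, -206.805,  300.156]), 'eef_rot': array([0.212, 0.977, 0.   , 0.   ]), 'contact_force': array([ 0.383, -0.49 , -2.423]), 'ft_torque': array([ 0.013, -0.024,  0.029]), 'finger_force': np.float64(58.998), 'width': np.float64(13.05)}
[[[-1, -0.003, -0.001, 0.084, 0.0, 0.0, 0.0], [-1, -0.003, -0.001, 0.084, 0.0, 0.0, 0.0], [-1, -0.003, -0.001, 0.083, 0.0, 0.0, 0.0], [-1, -0.003, -0.001, 0.084, 0.0, 0.0, -0.001], [-1, -0.002, -0.001, 0.083, 0.0, 0.0, 0.0], [-1, -0.003, 0.0, 0.084, 0.0, 0.0, -0.001]]]
scene tray_spout [ 448. -457.   13.] 0.93
scene tray_spout [ 548. -100.   67.] 0.71
scene tray_spout [ 890. -173.    7.] 0.6
scene tray_spout [497. 162. 114.] 0.37
scene tray_bar [ 503. -207.  143.] 0.93
scene tray_bar [ 537. -531.   91.] 0.75
scene tray_bar [ 794. -220.   85.] 0.69
scene mat [ 515. -216.   -0.] 0.68
top tray_spout [ 894. -171.    8.] 0.97
top tray_spout [ 549. -103.   66.] 0.79
top tray_spout [ 449. -459.   12.] 0.79
top tray_spout [515. 188. 161.] 0.15
top tray_bar [ 500. -203.  147.] 0.86
top tray_bar [ 535. -536.   89.] 0.84
top tray_bar [ 790. -223.   87.] 0.69
top mat [ 501. -210.   63.] 0.31
```

Lower to TCP z of about 249, then creep down to touch.

Call:
servo_tool --increments '[[[-1,0,0,0.09,0,0,0],[-1,0,0,0.09,0,0,0],[-1,0,0,0.09,0,0,0],[-1,0,0,0.09,0,0,0],[-1,0,0,0.08,0,0,0],[-1,0,0,0.06,0,0,0],[-1,0,0,0.02,0,0,0],[-1,0,0,0,0,0,0]]]'

```text
time_s: 17.6
eef_pos: [502.5, -207.4, 247.5]
eef_rot: [0.212, 0.977, 0.0, -0.0]
contact_force: [-0.0, 0.8, -3.4]
width: 12.9
finger_force: 59.0
```

Call:
servo_tool --increments '[[[-1,0,0,0.01,0,0,0],[-1,0,0,0.01,0,0,0],[-1,0,0,0,0,0,0]]]'

```text
time_s: 17.9
eef_pos: [502.6, -207.4, 246.0]
eef_rot: [0.212, 0.977, -0.0, 0.0]
contact_force: [0.4, -0.3, -3.1]
width: 13.1
finger_force: 59.0
```

Call:
servo_tool --increments '[[[-1,0,0,0.01,0,0,0],[-1,0,0,0,0,0,0]]]'

```text
time_s: 18.1
eef_pos: [502.7, -207.4, 245.5]
eef_rot: [0.212, 0.977, -0.0, 0.0]
contact_force: [-3.1, 0.6, 5.0]
width: 13.2
finger_force: 60.0
```

Call:
servo_tool --increments '[[[-1,0,0,0.01,0,0,0],[-1,0,0,0,0,0,0]]]'

```text
time_s: 18.3
eef_pos: [502.7, -207.4, 245.5]
eef_rot: [0.212, 0.977, -0.0, 0.0]
contact_force: [-6.2, 2.3, 16.9]
width: 13.2
finger_force: 61.9
```

Touching down. Release and rise.

Call:
servo_tool --increments '[[[0,0,0,0,0,0,0],[0.6,0,0,0,0,0,0],[0.6,0,0,0,0,0,0],[0.6,0,0,0,0,0,0],[0.6,0,0,-0.05,0,0,0],[0.6,0,0,-0.15,0,0,0],[0.6,0,0,-0.25,0,0,0],[0.6,0,0,-0.35,0,0,0]]]'

```text
time_s: 19.1
eef_pos: [502.0, -207.1, 323.6]
eef_rot: [0.212, 0.977, 0.0, -0.002]
contact_force: [0.7, -0.5, -0.2]
width: 68.5
finger_force: 0.0
```

Call:
servo_tool --increments '[[[0.6,0,0,-0.35,0,0,0],[0.6,0,0,-0.2,0,0,0],[0,0,0,0,0,0,0]]]'

```text
time_s: 19.4
eef_pos: [503.5, -207.7, 382.3]
eef_rot: [0.212, 0.977, -0.001, 0.003]
contact_force: [-0.0, -0.3, -0.3]
width: 55.2
finger_force: 0.0
```

```bash
python3 - <<'E'
from h import *
o=arm.get_obs(); print({k:np.round(v,3) for k,v in o.items() if k!='effort'})
A={}
for k in range(3):
 for n in ['scene','top']:
  c=arm.capture(n)
  if k==0: cv2.imwrite(f'pics/{n}4.png',c['frame'])
  for t in ['tray','tray_spout','tray_bar','mill','mill_hopper','lever_pad']:
    for d in arm.place_of(c,t)[:4]: 
        w=world(d['position'],c)
        if d['confidence']>.5 and abs(w[0]-520)<60 and w[1]>-280: A.setdefault(t,[]).append((n,*w.round().astype(int)))
for t in A: print(t,A[t])
E
```

```text
{'time_s': np.float64(19.4), 'q': array([-0.394,  0.251,  1.831,  0.   ,  1.054, -1.537]), 'qvel': array([-0.002,  0.042,  0.052, -0.001, -0.046,  0.   ]), 'eef_pos': array([ 503.466, -207.69 ,  382.313]), 'eef_rot': array([ 0.212,  0.977, -0.001,  0.003]), 'contact_force': array([-0.031, -0.319, -0.298]), 'ft_torque': array([-0.006,  0.002,  0.023]), 'finger_force': np.float64(0.0), 'width': np.float64(55.198)}
tray [('scene', np.int64(506), np.int64(-213), np.int64(2)), ('top', np.int64(500), np.int64(-211), np.int64(9)), ('scene', np.int64(505), np.int64(-209), np.int64(3)), ('top', np.int64(499), np.int64(-209), np.int64(6)), ('scene', np.int64(503), np.int64(-210), np.int64(3)), ('top', np.int64(500), np.int64(-209), np.int64(7))]
tray_spout [('scene', np.int64(551), np.int64(-100), np.int64(13)), ('top', np.int64(548), np.int64(-101), np.int64(9)), ('scene', np.int64(552), np.int64(-100), np.int64(12)), ('top', np.int64(549), np.int64(-102), np.int64(8)), ('scene', np.int64(550), np.int64(-103), np.int64(13)), ('top', np.int64(549), np.int64(-100), np.int64(10))]
tray_bar [('sc
[... 966 characters left out ...]
, np.int64(193), np.int64(160)), ('top', np.int64(517), np.int64(190), np.int64(158)), ('scene', np.int64(524), np.int64(193), np.int64(158)), ('top', np.int64(515), np.int64(190), np.int64(161))]
lever_pad [('scene', np.int64(529), np.int64(383), np.int64(126)), ('scene', np.int64(507), np.int64(-213), np.int64(2)), ('top', np.int64(523), np.int64(382), np.int64(126)), ('scene', np.int64(527), np.int64(381), np.int64(129)), ('top', np.int64(523), np.int64(385), np.int64(126)), ('top', np.int64(552), np.int64(202), np.int64(117)), ('scene', np.int64(526), np.int64(384), np.int64(127)), ('top', np.int64(522), np.int64(384), np.int64(128)), ('top', np.int64(514), np.int64(185), np.int64(159))]
```

View pics/scene4.png

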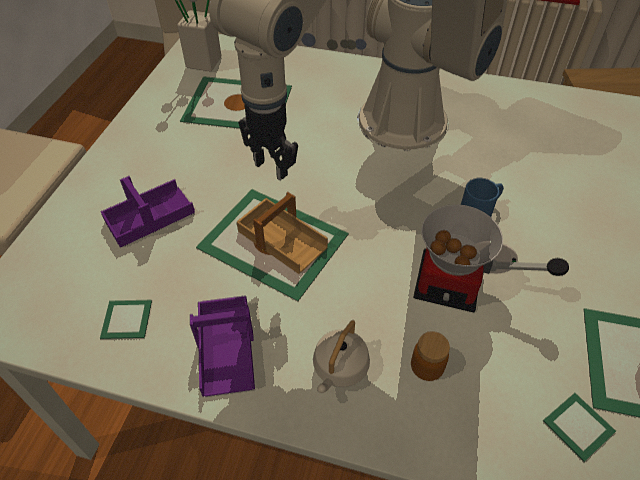

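The tray stands empty on its mat at (285,230), and all five nuts are in the funnel at (455,245). The lever pad is at (558,267). Next I go over the pad with the fingers closed.

```bash
python3 - <<'E'
from h import *
o=arm.get_obs(); p0=o['eef_pos']
P=np.array([524.7,388,350.]); ps=[]
N=24
for i in range(1,N+1):
    u=S(i/N); b=p0+(P-p0)*u; b[2]+=50*np.sin(np.pi*i/N)
    ps.append((b,pose([0,0,0],65.7+26*u)[1]))
path(ps,-1)
E
```

```text
[[[-1, 0.01, 0.03, -0.06, 0.0, 0.0, -0.004], [-1, 0.03, 0.08, -0.06, 0.0, 0.0, -0.004], [-1, 0.06, 0.13, -0.06, 0.0, 0.0, -0.007], [-1, 0.06, 0.17, -0.05, 0.0, 0.0, -0.009], [-1, 0.08, 0.21, -0.04, 0.0, 0.0, -0.01], [-1, 0.09, 0.25, -0.04, 0.0, 0.0, -0.013], [-1, 0.09, 0.28, -0.03, 0.0, 0.0, -0.014], [-1, 0.09, 0.31, -0.02, 0.0, 0.0, -0.016]]]
[[[-1, 0.09, 0.32, -0.01, 0.0, 0.0, -0.017], [-1, 0.09, 0.35, 0.0, 0.0, 0.0, -0.017], [-1, 0.08, 0.36, 0.0, 0.0, 0.0, -0.018], [-1, 0.06, 0.36, 0.01, 0.0, 0.0, -0.018], [-1, 0.06, 0.37, 0.03, 0.0, 0.0, -0.018], [-1, 0.05, 0.36, 0.03, 0.0, 0.0, -0.017], [-1, 0.04, 0.36, 0.04, 0.0, 0.0, -0.018], [-1, 0.02, 0.34, 0.04, 0.0, 0.0, -0.016]]]
[[[-1, 0.02, 0.32, 0.05, 0.0, 0.0, -0.016], [-1, 0.01, 0.29, 0.06, 0.0, 0.0, -0.014], [-1, 0.0, 0.26, 0.06, 0.0, 0.0, -0.013], [-1, 0.0, 0.23, 0.07, 0.0, 0.0, -0.011], [-1, -0.01, 0.18, 0.06, 0.0, 0.0, -0.009], [-1, -0.01, 0.14, 0.07, 0.0, 0.0, -0.006], [-1, 0.0, 0.09, 0.07, 0.0, 0.0, -0.005], [-1, 0.0, 0.03, 0.07, 0.0, 0.0, -0.001]]]
```

Call:
servo_tool --increments '[[[-1,0.01,0.03,-0.06,0,0,-0.004],[-1,0.03,0.08,-0.06,0,0,-0.004],[-1,0.06,0.13,-0.06,0,0,-0.007],[-1,0.06,0.17,-0.05,0,0,-0.009],[-1,0.08,0.21,-0.04,0,0,-0.01],[-1,0.09,0.25,-0.04,0,0,-0.013],[-1,0.09,0.28,-0.03,0,0,-0.014],[-1,0.09,0.31,-0.02,0,0,-0.016]]]'

```text
time_s: 22.3
eef_pos: [508.2, -50.8, 415.8]
eef_rot: [0.152, 0.988, 0.0, 0.001]
contact_force: [0.3, 0.4, -0.3]
width: 0.1
finger_force: 0.0
```

Call:
servo_tool --increments '[[[-1,0.09,0.32,-0.01,0,0,-0.017],[-1,0.09,0.35,0,0,0,-0.017],[-1,0.08,0.36,0,0,0,-0.018],[-1,0.06,0.36,0.01,0,0,-0.018],[-1,0.06,0.37,0.03,0,0,-0.018],[-1,0.05,0.36,0.03,0,0,-0.017],[-1,0.04,0.36,0.04,0,0,-0.018],[-1,0.02,0.34,0.04,0,0,-0.016]]]'

```text
time_s: 23.1
eef_pos: [518.5, 236.5, 401.5]
eef_rot: [0.043, 0.999, 0.0, 0.0]
contact_force: [1.2, -0.7, -0.4]
width: -0.0
finger_force: 0.0
```

Call:
servo_tool --increments '[[[-1,0.02,0.32,0.05,0,0,-0.016],[-1,0.01,0.29,0.06,0,0,-0.014],[-1,0,0.26,0.06,0,0,-0.013],[-1,0,0.23,0.07,0,0,-0.011],[-1,-0.01,0.18,0.06,0,0,-0.009],[-1,-0.01,0.14,0.07,0,0,-0.006],[-1,0,0.09,0.07,0,0,-0.005],[-1,0,0.03,0.07,0,0,-0.001]]]'

```text
time_s: 23.9
eef_pos: [524.1, 388.6, 349.3]
eef_rot: [-0.015, 1.0, -0.0, -0.0]
contact_force: [-0.2, -0.2, -0.1]
width: -0.1
finger_force: 0.0
```

Call:
servo_tool --increments '[[[-1,0,0,0,0,0,0],[-1,0,0,0,0,0,0]]]'

```text
time_s: 24.1
eef_pos: [524.4, 387.3, 349.7]
eef_rot: [-0.014, 1.0, -0.0, -0.0]
contact_force: [0.6, 0.1, 0.7]
width: -0.2
finger_force: 0.0
```

```bash
python3 - <<'E'
from h import *
o=arm.get_obs(); print({k:np.round(v,3) for k,v in o.items() if k!='effort'})
for n in ['scene','top','wrist']:
  c=arm.capture(n)
  if n=='wrist': cv2.imwrite('pics/w5.png',c['frame'])
  print(n,'tip px',np.round(pix(o['eef_pos']+R.from_quat(o['eef_rot']).apply([0,0,173]),c)))
  for t in ['lever_pad']:
    for d in arm.place_of(c,t)[:4]: 
        w=world(d['position'],c); print(n,w.round(),round(d['confidence'],2),np.round(pix(w,c)))
E
```

```text
{'time_s': np.float64(24.1), 'q': array([ 0.634,  0.447,  1.621, -0.   ,  1.074, -0.966]), 'qvel': array([-0.004, -0.008, -0.006, -0.001,  0.001, -0.001]), 'eef_pos': array([524.388, 387.306, 349.671]), 'eef_rot': array([-0.014,  1.   , -0.   , -0.   ]), 'contact_force': array([0.588, 0.14 , 0.683]), 'ft_torque': array([ 0.018, -0.014, -0.029]), 'finger_force': np.float64(0.0), 'width': np.float64(-0.242)}
scene tip px [568. 250.]
scene [527. 385. 126.] 0.89 [558. 267.]
top tip px [ 58. 253.]
wrist tip px [319. 308.]
wrist [529. 385. 129.] 0.88 [315. 274.]
```

View pics/w5.png

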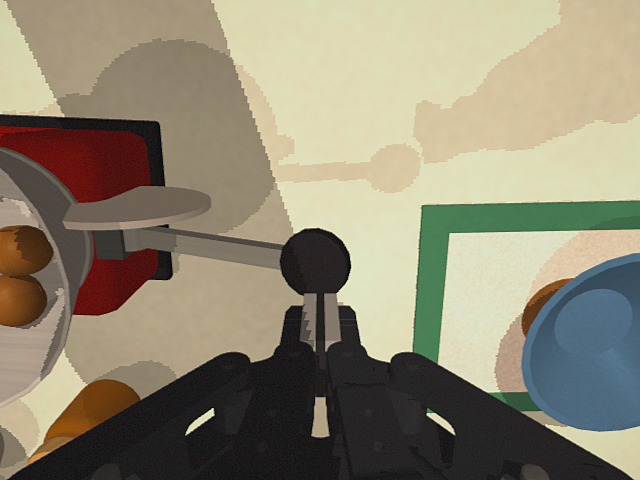

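The wrist view shows the black pad at (315,260), under the closed tips and in line with them. The lever arm runs left to the white disc. Descending, then pushing slowly.

Call:
servo_tool --increments '[[[-1,-0.015,0,0.08,0,0,0],[-1,0,0,0.12,0,0,0],[-1,0,0,0.1,0,0,0],[-1,0,0,0.06,0,0,0],[-1,0,0,0.02,0,0,0],[-1,0,0,0,0,0,0]]]'

```text
time_s: 25.0
eef_pos: [525.7, 388.0, 311.3]
eef_rot: [-0.015, 1.0, -0.0, -0.0]
contact_force: [0.0, -0.7, 0.6]
width: 0.0
finger_force: 0.0
```

Call:
servo_tool --increments '[[[-1,0,0,0.04,0,0,0],[-1,0,0,0.04,0,0,0],[-1,0,0,0.04,0,0,0],[-1,0,0,0.04,0,0,0],[-1,0,0,0.04,0,0,0]]]'

```text
time_s: 25.5
eef_pos: [526.0, 388.3, 292.0]
eef_rot: [-0.015, 1.0, 0.0, 0.0]
contact_force: [-0.1, 0.7, 3.1]
width: 0.0
finger_force: 1.5
```

Call:
servo_tool --increments '[[[-1,0,0,0.04,0,0,0],[-1,0,0,0.04,0,0,0],[-1,0,0,0.04,0,0,0],[-1,0,0,0.04,0,0,0],[-1,0,0,0.04,0,0,0]]]'

```text
time_s: 26.0
eef_pos: [525.8, 388.3, 271.8]
eef_rot: [-0.015, 1.0, 0.0, 0.0]
contact_force: [-0.9, 4.7, 5.7]
width: -0.3
finger_force: 2.8
```

```bash
cat > lev.py <<'E'
from h import *
o=arm.get_obs(); print(o['eef_pos'].round(1),'tip z',(o['eef_pos'][2]-173).round(1),'F',o['contact_force'].round(1))
for n in ['scene','scene','top']:
  c=arm.capture(n)
  for f in (arm.place_of,arm.spot_in):
    for d in f(c,'lever_pad')[:2]:
      w=world(d['position'],c); print(n,f.__name__,w.round(),round(d['confidence'],2),np.round(pix(w,c)))
E
python3 lev.py
```

```text
[525.8 388.3 271.8] tip z 98.8 F [-0.9  4.7  5.7]
scene call [ 507. -204.   89.] 0.41 [275. 212.]
scene call [531. 342.  92.] 0.59 [530. 274.]
scene call [527. 393.  99.] 0.64 [557. 276.]
scene call [519. 187. 116.] 0.3 [455. 246.]
top call [521. 392.  95.] 0.82 [ 75. 262.]
top call [516. 354.  95.] 0.73 [ 94. 263.]
```

Call:
servo_tool --increments '[[[-1,0,0,0.04,0,0,0],[-1,0,0,0.04,0,0,0],[-1,0,0,0.04,0,0,0],[-1,0,0,0.04,0,0,0],[-1,0,0,0.04,0,0,0],[-1,0,0,0.04,0,0,0]]]'

```text
time_s: 27.05
eef_pos: [526.0, 387.9, 247.8]
eef_rot: [-0.015, 1.0, -0.0, 0.0]
contact_force: [-0.4, 1.0, 7.6]
width: 0.4
finger_force: 3.9
```

Call:
servo_tool --increments '[[[-1,0,0,0.03,0,0,0],[-1,0,0,0.02,0,0,0],[-1,0,0,0,0,0,0]]]'

```text
time_s: 27.35
eef_pos: [526.0, 387.6, 242.6]
eef_rot: [-0.015, 1.0, -0.0, 0.0]
contact_force: [0.4, -0.1, 6.5]
width: 0.1
finger_force: 3.3
```

Call:
servo_tool --increments '[[[-1,0,0,0.02,0,0,0],[-1,0,0,0,0,0,0]]]'

```text
time_s: 27.55
eef_pos: [526.0, 387.4, 240.5]
eef_rot: [-0.015, 1.0, -0.001, -0.0]
contact_force: [0.1, -1.9, 6.3]
width: 0.3
finger_force: 2.8
```

Call:
servo_tool --increments '[[[-1,0,0,0.02,0,0,0],[-1,0,0,0,0,0,0]]]'

```text
time_s: 27.75
eef_pos: [526.0, 387.2, 238.4]
eef_rot: [-0.015, 1.0, -0.001, -0.0]
contact_force: [1.0, -1.5, 5.5]
width: 0.1
finger_force: 2.5
```

Call:
servo_tool --increments '[[[-1,0,0,0.02,0,0,0],[-1,0,0,0,0,0,0]]]'

```text
time_s: 27.95
eef_pos: [526.0, 387.2, 236.4]
eef_rot: [-0.015, 1.0, -0.001, -0.0]
contact_force: [1.5, -1.7, 6.3]
width: 0.1
finger_force: 2.4
```

```bash
python3 lev.py
```

```text
[526.  387.2 236.4] tip z 63.4 F [ 1.5 -1.7  6.3]
scene call [526. 394.  59.] 0.57 [552. 287.]
scene call [528. 212. 113.] 0.47 [467. 253.]
scene call [531. 337.  68.] 0.69 [524. 280.]
scene call [527. 391.  61.] 0.85 [551. 287.]
scene call [527. 340.  70.] 0.81 [526. 279.]
top call [522. 390.  56.] 0.67 [ 84. 263.]
top call [735. 181.  -5.] 0.26 [192. 175.]
top call [516. 352.  65.] 0.51 [100. 265.]
```

Call:
servo_tool --increments '[[[-1,0,0,0.02,0,0,0],[-1,0,0,0,0,0,0]]]'

```text
time_s: 28.6
eef_pos: [525.9, 387.4, 234.5]
eef_rot: [-0.015, 1.0, -0.001, -0.0]
contact_force: [1.4, -1.5, 5.7]
width: 0.1
finger_force: 2.5
```

Call:
servo_tool --increments '[[[-1,0,0,0.01,0,0,0],[-1,0,0,0,0,0,0]]]'

```text
time_s: 28.8
eef_pos: [525.9, 387.3, 233.6]
eef_rot: [-0.015, 1.0, -0.001, -0.0]
contact_force: [1.5, -2.1, 6.8]
width: -0.2
finger_force: 2.7
```

Call:
servo_tool --increments '[[[-1,0,0,0.01,0,0,0],[-1,0,0,0,0,0,0]]]'

```text
time_s: 29.0
eef_pos: [525.9, 387.4, 232.7]
eef_rot: [-0.015, 1.0, -0.001, -0.0]
contact_force: [0.7, -1.3, 6.5]
width: -0.3
finger_force: 2.8
```

Call:
servo_tool --increments '[[[-1,0,0,0.01,0,0,0],[-1,0,0,0,0,0,0]]]'

```text
time_s: 29.2
eef_pos: [525.9, 387.4, 231.7]
eef_rot: [-0.015, 1.0, -0.001, -0.0]
contact_force: [1.3, -2.8, 7.0]
width: 0.3
finger_force: 3.0
```

```bash
cat >> lev.py <<'E'
c=arm.capture('scene'); u,v=map(int,pix([525,330,70],c)); cv2.imwrite('pics/l6.png',cv2.resize(c['frame'][v-45:v+45,u-60:u+60],None,fx=6,fy=6,interpolation=cv2.INTER_CUBIC))
m=[519,193,0]; 
for ph in (.2,.4,.5,.55,.6,.65,.68): 
  e=.3-ph; print(ph,np.round(pix([525,193+74+125*np.cos(e)-7*np.sin(e),85+125*np.sin(e)+7*np.cos(e)],c),1))
E
python3 lev.py
```

```text
[525.9 387.4 231.7] tip z 58.7 F [ 1.3 -2.8  7. ]
scene call [526. 391.  53.] 0.67 [549. 289.]
scene call [532. 341.  66.] 0.56 [526. 282.]
scene call [527. 389.  57.] 0.68 [549. 288.]
scene call [731. 181.   1.] 0.48 [428. 363.]
scene call [529. 337.  67.] 0.76 [524. 280.]
scene call [809.  22.  68.] 0.16 [341. 362.]
top call [520. 388.  56.] 0.52 [ 85. 264.]
top call [ 504. -206.   92.] 0.33 [366. 264.]
top call [517. 351.  63.] 0.5 [102. 265.]
0.2 [557.4 273.4]
0.4 [554.1 280.9]
0.5 [551.5 284.3]
0.55 [550.  285.9]
0.6 [548.4 287.5]
0.65 [546.7 289. ]
0.68 [545.5 289.8]
```

View pics/l6.png

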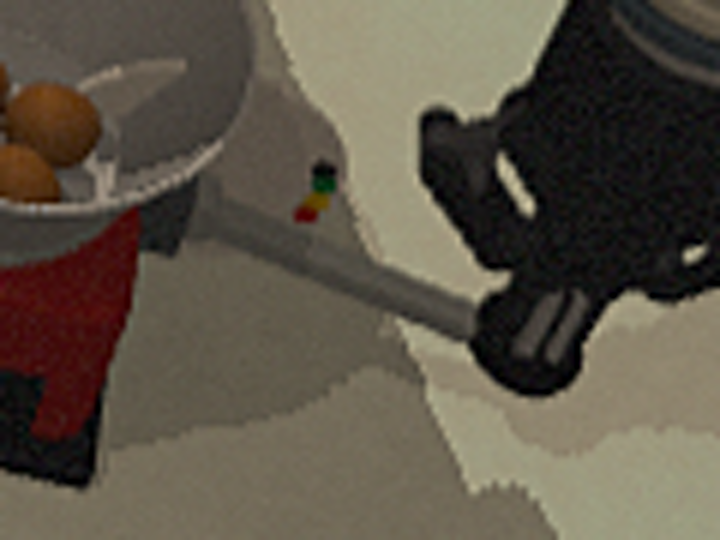

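Call:
servo_tool --increments '[[[-1,0,0,0.01,0,0,0],[-1,0,0,0,0,0,0],[-1,0,0,0,0,0,0]]]'

```text
time_s: 30.0
eef_pos: [525.9, 387.3, 230.8]
eef_rot: [-0.015, 1.0, -0.001, -0.0]
contact_force: [1.1, -2.1, 8.2]
width: -0.3
finger_force: 3.2
```

```bash
python3 - <<'E'
from h import *
F=[];A=[]
for k in range(10):
  n=['scene','top'][k%2]; c=arm.capture(n); o=arm.get_obs(); F.append([*o['contact_force'],o['finger_force'],o['eef_pos'][2]-173])
  for d in arm.place_of(c,'lever_pad')[:2]:
    w=world(d['position'],c)
    if abs(w[1]-388)<15: A.append((n,*w.round(1)))
print(np.mean(F,0).round(2)); print(*A,sep='\n')
print(np.mean([a[1:] for a in A],0))
E
```

```text
[ 0.41 -2.56  7.24  3.21 57.87]
('scene', np.float64(526.6), np.float64(390.3), np.float64(53.1))
('scene', np.float64(525.7), np.float64(390.6), np.float64(51.9))
('top', np.float64(521.9), np.float64(388.4), np.float64(53.3))
('scene', np.float64(526.1), np.float64(390.7), np.float64(53.7))
('top', np.float64(521.3), np.float64(387.6), np.float64(52.8))
('scene', np.float64(527.1), np.float64(391.6), np.float64(52.7))
('top', np.float64(519.7), np.float64(388.6), np.float64(51.4))
('scene', np.float64(526.8), np.float64(390.0), np.float64(52.8))
('top', np.float64(521.5), np.float64(387.1), np.float64(52.9))
[524.07777778 389.43333333  52.73333333]
```

The pad is measured at about 53–54 mm high, against 55 mm for the third click. The force is in the notch's mid-range and well short of the end stop. Handing in while still holding it.

```bash
python3 -c "
from plant import arm
print(arm.hand_in())"
```

```text
the job is handed in; nothing more can be done
None
```

All five walnuts are in the mill's funnel, the empty tray stands upright on its green mat, and I handed in with the fingers holding the lever at the third click (estimated angle about 0.60 rad, clear of the 0.68 end stop).

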